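# Set the drip feed of the glass grinder

## Robot

A 6-joint arm with a two-finger parallel gripper is mounted at the origin on the work surface. World frame = base frame: x ahead of the robot, y to its left, z up, the work surface at z = 0. Lengths are in m, angles in rad, forces in N, time in s.
With the tool pointing down it reaches from about 0.325 to 0.9 m from the base axis. Payload 6.1 kg.
Tool frame: the origin (TCP) lies midway between the tips of the shut fingers; the grasp point (between the pads) lies 19 mm behind it (manip.tcp_to_grasp is the distance from the TCP to the grasp point, in m); z points along the fingers, y is the line along which they close (so a half turn about z gives the same grasp; the last joint's range is limited). The gripper opens to 87 mm and grips with 3 to 60 N. Pads are 19 mm wide; open, the fingers measure 117 mm over their backs; the gripper's body (75 mm by 190 mm) begins 51 mm behind the grasp point.
Start: joints at [1.169, 0.22, 1.526, -0, 1.395, -0.126], TCP at [0.17, 0.601, 0.223] pointing down, gripper open.
Joint ranges: [-2.98, 2.98], [-0.91, 2.08], [0.09, 2.57], [-1.24, 4.39], [0.2, 2.65], [-2.68, 2.68]. Speed limits (rad/s): [2.57, 2.57, 3.01, 3.14, 3.14, 3.14].

## Interface

Orientations are given as a unit quaternion [w, x, y, z].
In Python, from station import get_obs, camera, get_calibration, job, manip gives the robot as it stands.
- The arm moves only by the tool servo_tool, never from a script. Its argument "increments" is one flat list of numbers, 6 for each row, row after row: the shift along the tool's x, y, z in cm, then the turn, a rotation vector about the tool's x, y, z in rad. In form: [tx, ty, tz, wx, wy, wz, tx, ty, tz, wx, wy, wz, ...]. A call has exactly 5 rows; each row is the pose to reach, as a shift and turn from the pose commanded when the call began, along the tool's axes at that moment; what a row does not reach only later rows make up. A row lasts 1/10 s, in which the tool goes at most 50 mm and 8.59 degrees, less where a joint would pass 70% of its speed; a pose out of reach is approached as far as the arm can. A call with a gripper value outside its range is refused whole. "hand" is the finger opening in cm, from 0 to 8.7, set as the call begins (left out, the last holds). The fingers move at their own pace and stop on an object; "force" is the grip in N (left out, the last holds). Time passes only in rows, so rows that repeat a pose let the fingers close, or fill a call up. It gives the time, the measured TCP pose, the force, the opening and the grip force at its end, in the units of the state.
- get_obs(): the state, without advancing time (a new reading comes with each control period).
- camera(name): name is "side" or "top" or "wrist"; returns the picture (384x512x3 uint8, red, green, blue); there is no depth.
- get_calibration(name): a dict with "fov_y" (degrees; the focal length in pixels is half the picture's height over the tangent of half this angle, whatever the lens; pixels are square), "cx", "cy" (the principal point, pixels), "rvec" (rotation vector, rad) and "tvec" (3), from world to camera coordinates, as OpenCV has them. Camera axes: x right, y down, z forward; pixel columns grow to the right and rows downward; lengths in m; the calibration is good to about 2 mm. A picture is of the moment at which its call begins: read the wrist's pose just before it. get_calibration takes no time and is no camera call; for the wrist camera it gives the pose at the moment of the call.
- job.close_job(): hands the job in; it is judged then, once.
The state is a dict: "time_s": time; "joint_positions": joint angles; "qd": joint speeds; "joint_efforts": joint torques, N m; "tool_pos": TCP position; "orientation": TCP orientation; "contact_force": force on the tool from outside, world axes, zero at the start; "torque": the same for the moment, N m; "opening": opening from 0.0 (shut) to 1.0 (fully open); "gripper_force": force on a finger pad.
Only numpy, scipy, OpenCV 4.12 (cv2) and the standard library are available. Lean on these libraries where they do the work, as an engineer would, in place of code of your own. Each camera call takes 0.05 s, during which the arm holds its last target. There are 200 camera calls.

## Task

Set the grinder's drip feed: take the flat-blade driver out of its wooden block, use it to loosen the slotted lock screw on the feed manifold by a quarter turn anticlockwise, and put the driver back in its block as it stood. Then screw the knurled cap of the needle valve down (clockwise) until it bottoms out, back it off a quarter turn, and finish still gripping the cap at that setting with the fingers; turn the screw only with the driver, leave the cap alone until the screw is loose, and leave the other things on the bench where they are.

Things in the scene. Friction and masses are not known exactly. Their poses are not given: they have to be found in the camera images.
- manifold: Drip-feed manifold, fixed to the bench: steel foot plate 80 x 150 x 8 mm (x, y, z), grey block 52 x 126 mm on it, top at z = 45 mm. Origin at the centre of the underside. Valve cap at y = +38 mm, lock screw at y = -38 mm (both x = 0, axes vertical); a thin copper spout leaves its +x side low down. It stands on one side of the bench (either), the driver's block on the other.
- feed_cap: Knurled round steel cap of the needle valve, 36 mm across, 28 mm tall, axis vertical, on a brass neck 32 mm across. Origin on the axis at the centre of its underside, 70 mm above the bench when bottomed out; it climbs 4 mm per turn as it is unscrewed. A raised rib on its top points from the axis along its x axis.
- cap_turn (a joint): Turn of the cap in rad: 0 = bottomed out (hard stop), grows as it is unscrewed (anticlockwise from above); starts 2.1 to 3.3. Friction about 0.06 N m, stays where it is left.
- screw_slot (a point): Slotted steel screw head, 30 mm across, captive in the manifold, axis vertical, turns without rising. This point: on the axis at the head's top, 62.5 mm above the bench (the head stands on the block's top). A straight slot 6 mm wide and 8.5 mm deep runs right across the head along this point's x axis and turns with it.
- lock_screw (a joint): Turn of the lock screw in rad: 0 = tight, grows as it is loosened (anticlockwise from above), stop at 2.6; starts 0 to 0.2. Friction about 0.05 N m.
- driver: Stubby flat-blade driver, about 110 g, 97 mm long, standing blade down in its block. Origin at the middle of the blade's tip, z up. Blade 20 mm wide (x), 3 mm thick (y; 2 mm in the last 4 mm), 16 mm long; round shaft 10 mm thick up to z = 42 mm; wooden handle z = 42 to 97 mm, 34 mm (x) by 24 mm (y), flat sides parallel to the blade. In the block its foot rests on the block's top.
- stand: Wooden driver block, fixed, 80 x 95 x 55 mm (x, y, z), origin at the centre of its underside; in its top centre a slot-shaped pocket 24 mm (x) by 14 mm (y), 50 mm deep. The driver stands in it with its axes along the block's, tip 13 mm above the bench.
- foil_roll: Bystander: copper foil roll lying flat, 64 mm across, 10 mm high; origin under its centre.
- solder_spool: Bystander: small metal solder spool, 48 mm across, 34 mm high; origin under its centre.
- flux_bottle: Bystander: white plastic bottle, 54 mm across, 150 mm high; origin under its centre.
- glass_jar: Bystander: clear open glass, 76 mm across, 85 mm high; origin under its centre.
- glass_bowl: Bystander: green glass bowl, 90 mm across, 50 mm high; origin under its centre.
- spray_bottle: Bystander: white spray bottle, 80 mm across, 195 mm high; origin under its centre.
- brush: Bystander: wooden brush lying on the bench, about 20 mm high; origin under it.
- glass_piece: Bystander: flat piece of amber glass, 70 x 50 x 6 mm; origin under its centre.
Things that resemble listed ones, but are neither listed nor needed, are in the scene too. What is shaped like the manifold but purple is not meant.

How it is judged:
On the way, in this order (a step that is already met when the one before it is completed fails the run):
1. the lock screw is loosened by about a quarter turn with the driver's blade in its slot (value of joint lock_screw above 1.15 rad and distance between driver and screw_slot below 0.012 m), for 0.1 s.
2. the driver is back in its block and let go (horizontal distance between driver and stand below 0.008 m and z of driver in the frame of stand below 0.02 m and angle between driver's own z axis and vertical below 0.12 rad and contact force between the fingers and driver below 0.3 N), for 0.2 s.
3. the cap is screwed down until it bottoms out (value of joint cap_turn below 0.1 rad), for 0.1 s.
At the end, for the whole second after the job is handed in: The cap stands a quarter turn (1.57 rad, within 0.35) above its stop, still, with the fingers gripping it (over 3 N); the lock screw is loose (over 1.15 rad), and the driver is back in its block: within 8 mm of its centre, upright within 0.12 rad, handle down to within 7 mm of the top (value of joint cap_turn between 1.22 and 1.92 rad and contact force between the fingers and feed_cap above 3 N and not (velocity of joint cap_turn above 0.1 rad/s) and not (velocity of joint cap_turn below -0.1 rad/s) and value of joint lock_screw above 1.15 rad and horizontal distance between driver and stand below 0.008 m and z of driver in the frame of stand below 0.02 m and angle between driver's own z axis and vertical below 0.12 rad); the arm keeps its last pose, push and grip.
It fails at once if the arm or fingers touch the lock screw itself (contact force between any of the fingers, the arm and lock_screw above 1 N).
It fails at once if the cap is handled before the lock screw is loose (value of joint lock_screw below 1 rad and contact force between any of the fingers, the arm and feed_cap above 1 N).
It fails at once if a bystander is moved by more than 30 mm (distance of any of foil_roll, solder_spool, flux_bottle, glass_jar, glass_bowl, spray_bottle, brush, glass_piece from where it was at the start of the episode above 0.03 m).
It also fails if it takes over 64 s, if anything falls off the work surface, if the arm or the gripper's body presses on something with over 40 N, if the wrist force passes 120 N, or if a joint passes its speed limit or range.

## Working session

There is one attempt and no reset: what is moved stays moved. The work goes in short steps, Python scripts to look and compute and a tool call to move; the robot and the scene stay as the last step left them, time stands still between calls to the robot, and variables do not carry over. Pictures are saved under pics/ and viewed, at most 10 in all, crops included, and the job is handed in when it is done.

Besides the shell and the picture viewer there is one more tool, called after "Request:" as name(argument=value, ...) on one line, values as JSON. servo_tool: Moves the arm, as the interface text tells. Its arguments: {"type":"object","properties":{"increments":{"type":"array"},"hand":{"type":"number"},"force":{"type":"number"}},"required":["increments"]}

```bash
mkdir -p pics; ls; python3 - <<'E'
from station import get_obs,camera,get_calibration
import cv2,numpy as np
for n in ["top","side"]:
    im=camera(n); cv2.imwrite(f"pics/{n}1.png",cv2.resize(im[:,:,::-1],None,fx=1.56,fy=1.56,interpolation=cv2.INTER_CUBIC))
    np.save(f"pics/{n}1.npy",im)
    c=get_calibration(n);print(n,c)
print(get_obs())
E
```

```text
pics
top {'fov_y': 45.66166445241697, 'cx': 260.42360869861926, 'cy': 183.09663839467262, 'rvec': array([ 2.1819099 , -2.14906646,  0.1622281 ]), 'tvec': array([-0.05946923,  0.56408657,  1.39294329])}
side {'fov_y': 57.93022650147348, 'cx': 259.14887999401486, 'cy': 188.28306608201572, 'rvec': array([ 0.17873116, -2.81623311,  1.22474997]), 'tvec': array([0.55187921, 0.11183818, 0.93897382])}
{'time_s': 0.1, 'joint_positions': array([ 1.16890889e+00,  2.21161712e-01,  1.52751492e+00, -3.36217823e-05,
        1.39469169e+00, -1.26047010e-01]), 'qd': array([ 0.00078732, -0.00045398, -0.00097227, -0.00059538, -0.00090681,
       -0.00087621]), 'joint_efforts': array([-5.06746455e-04, -4.95954752e+01, -3.88518441e+01,  7.00127450e-02,
        5.16414712e-02, -5.90339050e-05]), 'tool_pos': array([0.1699814 , 0.60085137, 0.22152805]), 'orientation': array([-2.15672365e-04,  1.37480391e-01,  9.90504091e-01, -8.61401263e-04]), 'contact_force': array([ 0.52981796, -0.09887891,  0.31939468]), 'torque': array([ 0.01078355, -0.0013119 ,  0.02771395]), 'gripper_force': 0.0, 'opening': 1.001074483923451}
```

View pics/top1.png

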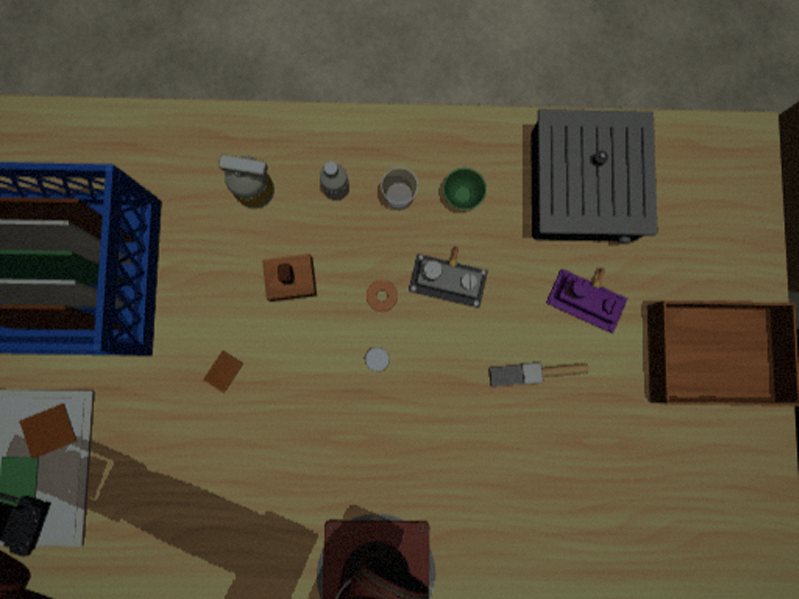

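View pics/side1.png

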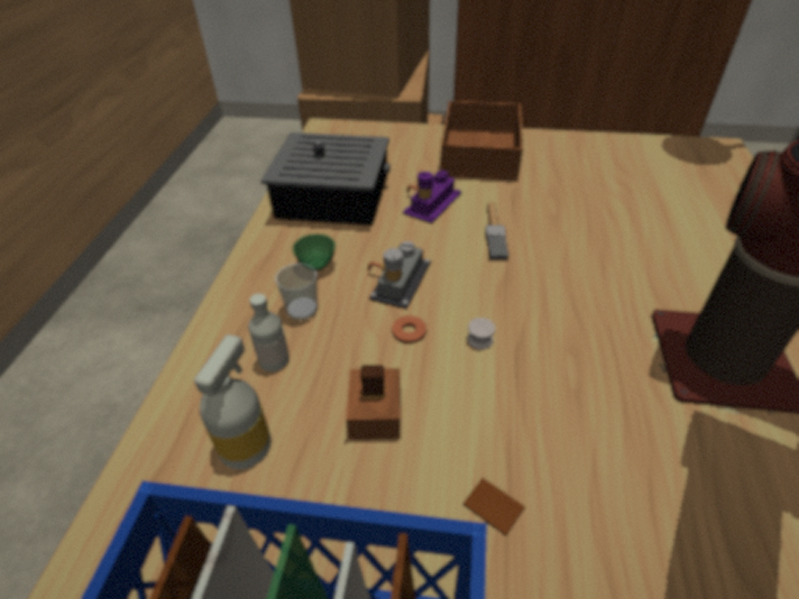

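The top picture shows two manifold-shaped things: a grey one at (448,280) and a purple one at (587,300). The grey one fits, since purple is excluded. The driver block is at (289,277), and the robot base is at the bottom. Next is an enlarged crop to confirm.

```bash
cat > h.py <<'E'
from station import get_obs,camera,get_calibration,manip
import cv2,numpy as np
from scipy.spatial.transform import Rotation as R
def cal(n):
    c=get_calibration(n); f=192/np.tan(np.radians(c["fov_y"])/2)
    return np.array([[f,0,c["cx"]],[0,f,c["cy"]],[0,0,1]]),c["rvec"],c["tvec"]
def unp(c,px,z):
    K,r,t=c; Rm=cv2.Rodrigues(r)[0]; o=-Rm.T@t
    d=np.c_[np.atleast_2d(px),np.ones(len(np.atleast_2d(px)))]@np.linalg.inv(K).T@Rm
    return o+d*((z-o[2])/d[:,2])[:,None]
def proj(c,P): return cv2.projectPoints(np.atleast_2d(np.float64(P)),c[1],c[2],c[0],None)[0][:,0]
E
python3 - <<'E'
from h import *
im=np.load("pics/top1.npy")[:,:,::-1]
c=im[150:205,160:320]; c=cv2.convertScaleAbs(c,alpha=1.8)
cv2.imwrite("pics/crop1.png",cv2.resize(c,None,fx=5,fy=5,interpolation=cv2.INTER_CUBIC))
C=cal("top")
s=1.5605
print("stand ctr",unp(C,[[289/s,277/s]],.055)); print("handle top",unp(C,[[286/s,273/s]],.11))
print("cap",unp(C,[[432/s,270/s]],.1)); print("screw",unp(C,[[468.5/s,282/s]],.0625))
E
```

```text
stand ctr [[0.57610227 0.18200079 0.055     ]]
handle top [[0.57608133 0.1799717  0.11      ]]
cap [[ 0.58813441 -0.09848798  0.1       ]]
screw [[ 0.57107056 -0.17310088  0.0625    ]]
```

View pics/crop1.png

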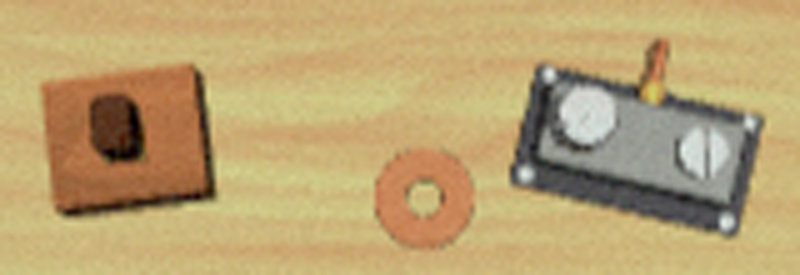

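The crop shows the grey manifold, with its cap at (585,115), its slotted screw at (705,150) and its spout up. The block and driver are on the left, with the handle at (117,127). Cap to screw measures 76.6 mm against the 76 mm expected, so the positions hold. I'll move to the stand hover, turning the wrist to the flip that leaves room for the screw turn.

```bash
cat >> h.py <<'E'
def plan(p,a,p0=None,a0=None,step=.04,n=None):
    "rows from current (p0,a0: tool y angle) to p,a; printed per call of 5 rows. cm/rad in start-of-call tool axes"
    o=get_obs(); Rm=R.from_quat(np.roll(o["orientation"],-1)).as_matrix()
    if p0 is None:p0=o["tool_pos"]
    if a0 is None:a0=np.arctan2(Rm[1,1],Rm[0,1])
    p=np.array(p,float);p0=np.array(p0,float)
    N=n or max(1,int(np.ceil(max(np.linalg.norm(p-p0)/step/5,abs(a-a0)/.14/5))))
    print("from",p0.round(4),round(a0,3),"to",p.round(4),round(a,3),"q",o["joint_positions"].round(2))
    for k in range(N):
        ak=a0+(a-a0)*k/N; B=np.array([[-np.sin(ak),np.cos(ak),0],[np.cos(ak),np.sin(ak),0],[0,0,-1]])
        d=B@(p-p0)/N*100; w=-(a-a0)/N
        print("call",k,"total",d.round(2),round(w,3))
E
python3 - <<'E'
from h import *
C=cal("wrist");Rm=cv2.Rodrigues(C[1])[0];o=-Rm.T@C[2];ob=get_obs()
T=R.from_quat(np.roll(ob["orientation"],-1)).as_matrix()
print("cam in tool",T.T@(o-ob["tool_pos"]),"axes",(T.T@Rm.T).round(2))
plan([.576,.18,.22],-1.44,[.17,.601,.223],1.295)
E
```

```text
cam in tool [ 0.08537559 -0.000747   -0.16204227] axes [[-0.   -0.95 -0.31]
 [ 1.    0.   -0.  ]
 [ 0.   -0.31  0.95]]
from [0.17  0.601 0.223] 1.295 to [0.576 0.18  0.22 ] -1.44 q [ 1.17  0.22  1.53 -0.    1.39 -0.13]
call 0 total [-12.63  -7.36   0.08] 0.684
call 1 total [-14.44   2.27   0.08] 0.684
call 2 total [-9.76 10.89  0.08] 0.684
call 3 total [-0.69 14.61  0.08] 0.684
```

Request:
servo_tool(increments=[-2.5,-1.5,0,0,0,0.137,-5,-3,0,0,0,0.274,-7.6,-4.4,0,0,0,0.41,-10.1,-5.9,0,0,0,0.547,-12.6,-7.4,0,0,0,0.684], hand=8.7)

```text
time_s: 0.6
tool_pos: [0.2717, 0.4947, 0.222]
orientation: [-0.0, 0.464, 0.886, -0.0]
contact_force: [0.1, -0.6, 0.5]
opening: 0.998
gripper_force: 0.0
```

Request:
servo_tool(increments=[-2.9,0.5,0,0,0,0.137,-5.8,0.9,0,0,0,0.274,-8.7,1.4,0,0,0,0.41,-11.5,1.8,0,0,0,0.547,-14.4,2.3,0,0,0,0.684])

```text
time_s: 1.1
tool_pos: [0.3731, 0.39, 0.2221]
orientation: [-0.0, 0.734, 0.679, -0.0]
contact_force: [-0.7, -0.1, -0.2]
opening: 1.001
gripper_force: 0.0
```

Request:
servo_tool(increments=[-2,2.2,0,0,0,0.137,-3.9,4.4,0,0,0,0.274,-5.9,6.5,0,0,0,0.41,-7.8,8.7,0,0,0,0.547,-9.8,10.9,0,0,0,0.684])

```text
time_s: 1.6
tool_pos: [0.4747, 0.2844, 0.2221]
orientation: [-0.0, 0.919, 0.393, -0.0]
contact_force: [-0.6, 0.8, -0.5]
opening: 0.993
gripper_force: 0.0
```

Request:
servo_tool(increments=[-0.1,2.9,0,0,0,0.137,-0.3,5.8,0,0,0,0.274,-0.4,8.8,0,0,0,0.41,-0.6,11.7,0,0,0,0.547,-0.7,14.6,0,0,0,0.684])

```text
time_s: 2.1
tool_pos: [0.576, 0.179, 0.222]
orientation: [0.0, 0.998, 0.062, -0.001]
contact_force: [-0.2, -0.1, 0.1]
opening: 0.998
gripper_force: 0.0
```

Request:
servo_tool(increments=[0,0,0,0,0,0,0,0,0,0,0,0,0,0,0,0,0,0,0,0,0,0,0,0,0,0,0,0,0,0])

```text
time_s: 2.6
tool_pos: [0.5751, 0.1809, 0.2226]
orientation: [-0.0, 0.998, 0.066, -0.0]
contact_force: [-0.1, -0.2, -0.7]
opening: 0.997
gripper_force: 0.0
```

```bash
python3 - <<'E'
from h import *
C=cal("wrist"); im=camera("wrist"); np.save("pics/w1.npy",im)
cv2.imwrite("pics/w1.png",cv2.resize(cv2.convertScaleAbs(im[:,:,::-1],alpha=1.5),None,fx=1.5,fy=1.5))
np.savez("pics/w1cal.npz",K=C[0],r=C[1],t=C[2])
plan([.576,.18,.22],-1.44)
print(proj(C,[[.576,.18,.11],[.576,.18,.055]])*1.5)
E
```

```text
from [0.5752 0.1808 0.2227] -1.439 to [0.576 0.18  0.22 ] -1.44 q [0.17 0.17 1.59 0.   1.39 1.61]
call 0 total [0.07 0.09 0.27] 0.001
[[381.67736624 284.97898291]
 [381.52374479 261.2519248 ]]
```

View pics/w1.png

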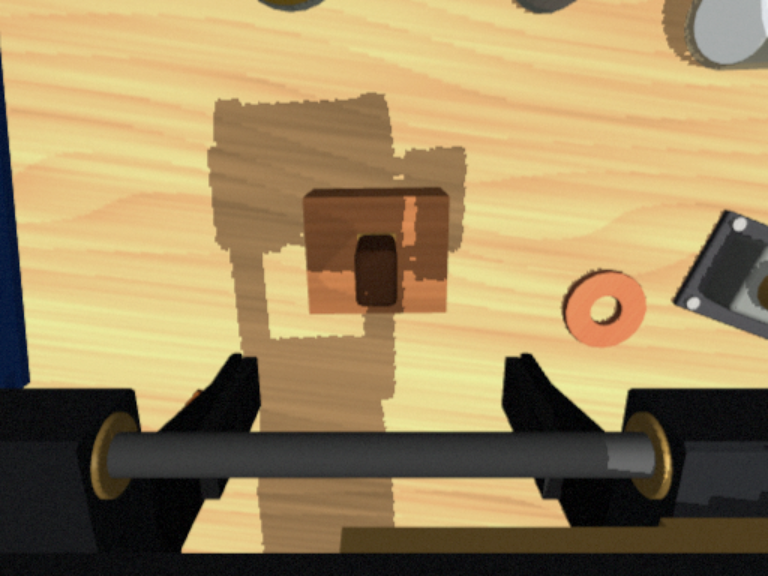

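The wrist view shows the block with its top corners at (304,197), (449,196), (446,312) and (309,313), and the handle at x 356–397, y 235–306.

```bash
python3 - <<'E'
from h import *
z=np.load("pics/w1cal.npz");C=(z["K"],z["r"],z["t"])
P=unp(C,np.array([[304.5,197],[448.5,196],[446.5,312],[309,313.5]])/1.5,.055)
print(P.round(4),P.mean(0))
for i in range(4):
    d=P[(i+1)%4]-P[i];print(np.linalg.norm(d).round(4),np.arctan2(d[1],d[0]).round(3))
# handle edges: top face z=.11
H=unp(C,np.array([[356,304],[397,304],[359,247],[395,247]])/1.5,.11);print(H.round(4))
im=np.load("pics/w1.npy").astype(int).sum(2)
print(im[150:212:2,254]); print(im[190,230:272]);print(im[170,230:272])
E
```

```text
[[0.6117 0.2348 0.055 ]
 [0.6246 0.1429 0.055 ]
 [0.5461 0.1306 0.055 ]
 [0.5325 0.2249 0.055 ]] [0.57870338 0.18333068 0.055     ]
0.0928 -1.432
0.0794 -2.986
0.0953 1.714
0.0799 0.124
[[0.5628 0.1931 0.11  ]
 [0.5658 0.1698 0.11  ]
 [0.5961 0.1953 0.11  ]
 [0.5987 0.1756 0.11  ]]
[172 170 152  99  40  52  50  39  66  83  79  78  78  80  79  68  64  62
  78  68  72  73  73  66  62  61  59 106 138 170 240]
[279 275 270 274 276 271 226 110  57  71  74  74  75  67  72  83  70  65
  81  59  70  74  73  65  72  68  74  64  70  80  77  64  66  49  76 136
 146 152 245 267 267 267]
[157 161 150 155 152 158  91  57  70  64  76  63  65  71  74  68  75  81
  79  75  75  74  76  80  79  71  81  80  78  79  76  63  73  55  85 146
 154 150 155 151 158 156]
```

Request:
servo_tool(increments=[0.4,-0.2,2,0,0,-0.01,0.4,-0.2,5.5,0,0,-0.01,0.4,-0.2,9.5,0,0,-0.01,0.4,-0.2,13,0,0,-0.01,0.4,-0.2,15.4,0,0,-0.01])

```text
time_s: 3.15
tool_pos: [0.5775, 0.1827, 0.0657]
orientation: [0.0, 0.998, 0.07, -0.002]
contact_force: [-0.0, -0.9, -1.3]
opening: 0.997
gripper_force: 0.0
```

Request:
servo_tool(increments=[0,0,0,0,0,0,0,0,0,0,0,0,0,0,0,0,0,0,0,0,0,0,0,0,0,0,0,0,0,0], hand=0, force=30)

```text
time_s: 3.65
tool_pos: [0.5804, 0.1828, 0.0702]
orientation: [-0.0, 0.998, 0.07, 0.001]
contact_force: [-0.2, -0.0, -0.1]
opening: 0.627
gripper_force: 0.0
```

Request:
servo_tool(increments=[0,0,0,0,0,0,0,0,0,0,0,0,0,0,0,0,0,0,0,0,0,0,0,0,0,0,0,0,0,0])

```text
time_s: 4.15
tool_pos: [0.5793, 0.1827, 0.0686]
orientation: [-0.0, 0.998, 0.07, -0.0]
contact_force: [-0.2, 1.4, 0.5]
opening: 0.273
gripper_force: 30.0
```

Request:
servo_tool(increments=[0,0,-1.5,0,0,0,0,0,-4,0,0,0,0,0,-8,0,0,0,0,0,-12,0,0,0,0,0,-16,0,0,0])

```text
time_s: 4.65
tool_pos: [0.5789, 0.1824, 0.2309]
orientation: [0.0, 0.998, 0.07, -0.0]
contact_force: [0.3, 0.2, -1.6]
opening: 0.274
gripper_force: 30.0
```

```bash
python3 - <<'E'
from h import *
plan([.50,-.15,.229],-1.65,[.5793,.1827,.229],-1.4306)
E
```

```text
from [0.5793 0.1827 0.229 ] -1.431 to [ 0.5   -0.15   0.229] -1.65 q [ 0.18  0.17  1.57 -0.    1.4   1.61]
call 0 total [-6.25 15.92  0.  ] 0.11
call 1 total [-4.47 16.51  0.  ] 0.11
```

Request:
servo_tool(increments=[-0.8,2,0,0,0,0.02,-2,5,0,0,0,0.04,-3.5,8.7,0,0,0,0.06,-4.9,12.3,0,0,0,0.08,-6.2,15.9,0,0,0,0.11])

```text
time_s: 5.15
tool_pos: [0.5394, 0.0152, 0.2295]
orientation: [0.0, 1.0, 0.015, 0.0]
contact_force: [0.7, 0.4, -1.6]
opening: 0.274
gripper_force: 30.0
```

Request:
servo_tool(increments=[-1,3.6,0,0,0,0.02,-2,7.3,0,0,0,0.04,-3,11,0,0,0,0.06,-4,14.5,0,0,0,0.09,-4.5,16.5,0,0,0,0.11])

```text
time_s: 5.65
tool_pos: [0.499, -0.1523, 0.2296]
orientation: [0.001, 0.999, -0.042, 0.0]
contact_force: [-0.5, -0.6, -1.1]
opening: 0.274
gripper_force: 30.0
```

Request:
servo_tool(increments=[0,0,0,0,0,0,0,0,0,0,0,0,0,0,0,0,0,0,0,0,0,0,0,0,0,0,0,0,0,0])

```text
time_s: 6.15
tool_pos: [0.5002, -0.1488, 0.2286]
orientation: [-0.0, 0.999, -0.039, -0.0]
contact_force: [0.7, 0.3, -1.0]
opening: 0.275
gripper_force: 30.0
```

```bash
python3 - <<'E'
from h import *
C=cal("wrist"); im=camera("wrist"); np.save("pics/w2.npy",im)
cv2.imwrite("pics/w2.png",cv2.resize(im[:,:,::-1],None,fx=1.5,fy=1.5))
np.savez("pics/w2cal.npz",K=C[0],r=C[1],t=C[2])
plan([.50,-.15,.229],-1.65)
print(proj(C,[[.588,-.0985,.1],[.571,-.173,.0625]])*1.5)
E
```

```text
from [ 0.5002 -0.149   0.2285] -1.65 to [ 0.5   -0.15   0.229] -1.65 q [-0.44 -0.03  1.79  0.    1.39  1.21]
call 0 total [-0.01  0.1  -0.05] 0.0
[[275.13165231 131.88041656]
 [409.29523536 150.46338547]]
```

View pics/w2.png

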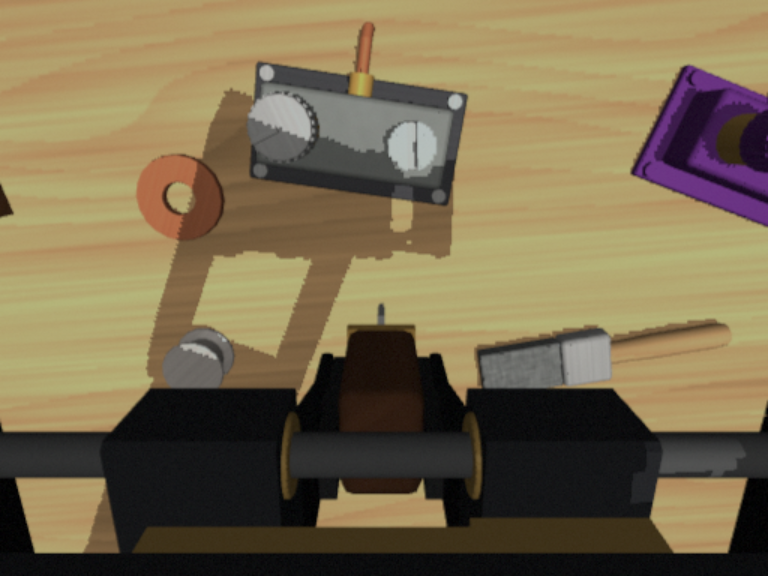

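The wrist view shows the grey manifold: cap at (283,127), screw head at about (411,147) and a nearly vertical slot at about x 416. The held driver is upright, with its blade at (381,315). I'll enlarge the screw.

```bash
python3 - <<'E'
from h import *
im=np.load("pics/w2.npy")[:,:,::-1]
c=im[70:125,160:310]
cv2.imwrite("pics/w2c.png",np.hstack([cv2.resize(im[76:121,252:297],(450,450),interpolation=cv2.INTER_CUBIC),cv2.resize(im[55:115,155:215-25+10],(338,450),interpolation=cv2.INTER_CUBIC)]))
E
```

```text
(no output)
```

View pics/w2c.png

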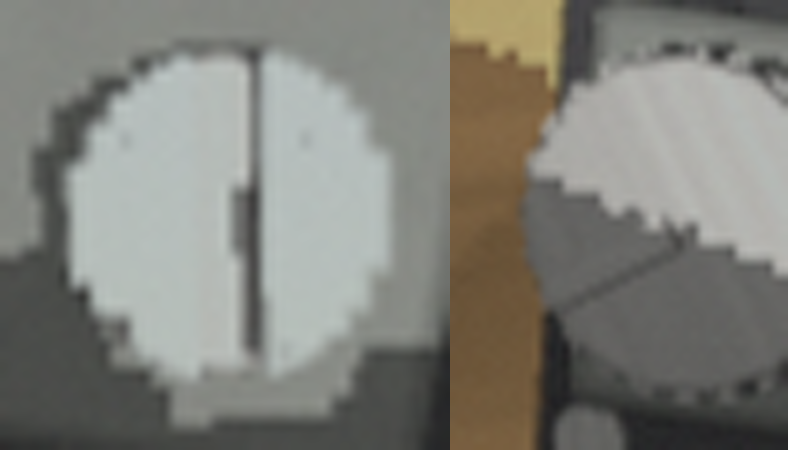

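The left half of the crop shows the screw head spanning x 68–390, y 48–375 (centre (229,212)). The slot's right edge is vertical at x≈264, and its dark wall and bright floor make it about 65 px (6 mm) wide.

```bash
python3 - <<'E'
from h import *
z=np.load("pics/w2cal.npz");C=(z["K"],z["r"],z["t"])
P=unp(C,[[274.6,96.7],[278,112],[278,81.5],[258.8,96.7],[291,96.7]],.0625);print(P.round(4))
d=P[2]-P[1];g=np.arctan2(d[1],d[0]);print("slot ang",g,"width",np.linalg.norm(P[3]-P[4]))
# cap top: crop2 origin (155,55), scale 7.5; ellipse x 520-.. 
im=np.load("pics/w2.npy").astype(int).sum(2)
# slot right edge subpixel
for r in range(80,115,3): print(r,im[r,268:284])
T=camera("top") if 0 else np.load("pics/top1.npy")
K=cal("top"); print(unp(K,[[160+705/5-.4,150+151/5-.4],[160+587/5-.4,150+113/5-.4]],.0625)[0], unp(K,[[160+587/5-.4,150+113/5-.4]],.1))
E
```

```text
[[ 0.5741 -0.1748  0.0625]
 [ 0.56   -0.1772  0.0625]
 [ 0.5873 -0.1787  0.0625]
 [ 0.5753 -0.1601  0.0625]
 [ 0.5729 -0.1901  0.0625]]
slot ang -0.05662117726738456 width 0.030058794403484593
80 [401 354 331 334 329 348 351 327 331 324 353 401 400 401 398 397]
83 [563 560 561 558 551 552 555 548 545 340 503 562 559 558 529 521]
86 [557 558 561 555 552 554 549 550 544 370 509 558 557 559 561 557]
89 [561 556 560 556 549 556 555 548 543 366 510 557 560 559 524 549]
92 [555 559 561 554 551 552 552 543 545 345 503 558 557 559 557 560]
95 [556 560 561 553 547 549 552 373 296 209 496 558 559 558 560 556]
98 [557 556 561 551 550 549 553 381 288 236 502 560 561 555 553 557]
101 [558 558 557 554 547 549 549 464 333 229 503 559 560 557 557 556]
104 [556 553 557 553 547 549 553 548 371 226 500 557 554 560 557 559]
107 [555 557 556 552 547 544 550 544 372 228 409 533 554 558 556 558]
110 [556 558 554 558 543 546 549 546 372 254 411 528 522 544 555 544]
113 [440 467 498 509 394 409 420 419 380 393 423 481 443 409 406 404]
[ 0.57392828 -0.17425578  0.0625    ] [[ 0.59063996 -0.09896369  0.1       ]]
```

Request:
servo_tool(increments=[2,0.5,0,0,0,-0.01,5,1.4,0,0,0,-0.02,7.5,2,1,0,0,-0.023,7.6,2,4,0,0,-0.023,7.6,2,8,0,0,-0.023])

```text
time_s: 6.7
tool_pos: [0.5767, -0.1763, 0.1498]
orientation: [0.001, 1.0, -0.028, 0.002]
contact_force: [0.8, 0.1, -1.6]
opening: 0.273
gripper_force: 30.0
```

Request:
servo_tool(increments=[0,0,0.5,0,0,0,0,0,1,0,0,0,0,0,1,0,0,0,0,0,1,0,0,0,0,0,1,0,0,0])

```text
time_s: 7.2
tool_pos: [0.5753, -0.1763, 0.1408]
orientation: [0.001, 1.0, -0.029, 0.002]
contact_force: [-0.7, -0.5, -1.6]
opening: 0.271
gripper_force: 30.0
```

```bash
python3 - <<'E'
from h import *
C=cal("wrist"); im=camera("wrist"); np.save("pics/w3.npy",im)
o=get_obs()
tip=o["tool_pos"]-[0,0,.0556]
s=proj(C,[[.574,-.1748,.0625],tip]); print(s)
cv2.imwrite("pics/w3.png",cv2.resize(im[120:300,170:340,::-1],None,fx=3.3,fy=3.3,interpolation=cv2.INTER_CUBIC))
plan([.574,-.1748,.111],-1.6274)
E
```

```text
[[250.93721372 206.39309376]
 [252.68443087 215.47615118]]
from [ 0.5751 -0.1762  0.1404] -1.628 to [ 0.574  -0.1748  0.111 ] -1.627 q [-0.43  0.23  1.67  0.    1.23  1.2 ]
call 0 total [-0.12 -0.14  2.94] -0.001
```

View pics/w3.png

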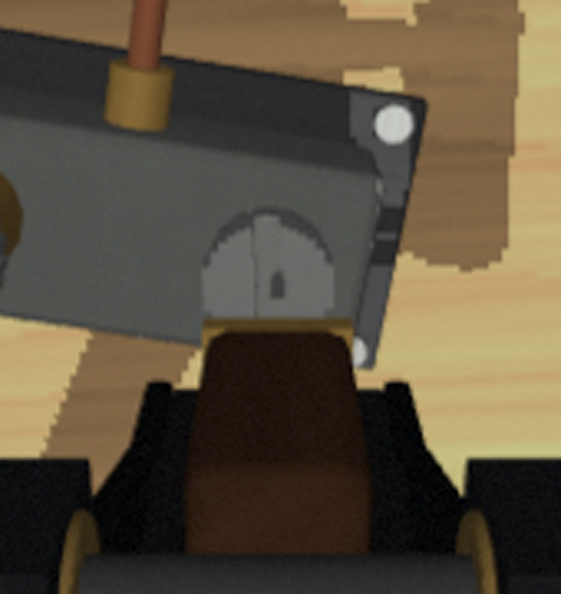

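The crop shows the head centred at (268,280). The slot's left wall is at x=255, and the blade tip is at (278,285), slightly right of the slot's middle. I'll shift about −1.7 mm in y and insert.

Request:
servo_tool(increments=[-0.1,-0.17,0,0,0,0,-0.1,-0.17,0.7,0,0,0,-0.1,-0.17,1.4,0,0,0,-0.1,-0.17,1.8,0,0,0,-0.1,-0.17,2.1,0,0,0])

```text
time_s: 7.75
tool_pos: [0.5728, -0.1738, 0.1165]
orientation: [-0.0, 1.0, -0.029, -0.001]
contact_force: [-0.4, 0.2, -0.9]
opening: 0.269
gripper_force: 30.0
```

Request:
servo_tool(increments=[0,0,0.2,0,0,0,0,0,0.4,0,0,0,0,0,0.6,0,0,0,0,0,0.8,0,0,0,0,0,0.8,0,0,0])

```text
time_s: 8.25
tool_pos: [0.5734, -0.1741, 0.1097]
orientation: [0.0, 1.0, -0.029, 0.0]
contact_force: [0.1, -0.2, -0.8]
opening: 0.273
gripper_force: 30.0
```

Request:
servo_tool(increments=[0,0,0,0,0,0,0,0,0,0,0,0,0,0,0,0,0,0,0,0,0,0,0,0,0,0,0,0,0,0])

```text
time_s: 8.75
tool_pos: [0.5733, -0.1741, 0.1096]
orientation: [0.0, 1.0, -0.029, 0.0]
contact_force: [-0.4, 0.3, -1.5]
opening: 0.27
gripper_force: 30.0
```

Request:
servo_tool(increments=[0,0,-0.1,0,0,-0.08,0,0,-0.1,0,0,-0.18,0,0,-0.1,0,0,-0.3,0,0,-0.1,0,0,-0.42,0,0,-0.1,0,0,-0.55])

```text
time_s: 9.25
tool_pos: [0.5734, -0.1745, 0.1107]
orientation: [0.0, 0.969, 0.246, 0.0]
contact_force: [0.8, -1.9, -2.1]
opening: 0.274
gripper_force: 30.0
```

Request:
servo_tool(increments=[0,0,0,0,0,-0.11,0,0,0,0,0,-0.22,0,0,0,0,0,-0.33,0,0,0,0,0,-0.44,0,0,0,0,0,-0.55])

```text
time_s: 9.75
tool_pos: [0.5738, -0.1748, 0.1107]
orientation: [0.001, 0.866, 0.5, 0.0]
contact_force: [1.6, -2.3, -2.3]
opening: 0.278
gripper_force: 30.0
```

Request:
servo_tool(increments=[0,0,0,0,0,-0.11,0,0,0,0,0,-0.22,0,0,0,0,0,-0.33,0,0,0,0,0,-0.44,0,0,0,0,0,-0.5])

```text
time_s: 10.25
tool_pos: [0.5742, -0.175, 0.1108]
orientation: [0.001, 0.716, 0.698, 0.0]
contact_force: [2.9, -2.5, -3.4]
opening: 0.271
gripper_force: 30.0
```

Request:
servo_tool(increments=[0,0,0,0,0,0,0,0,0,0,0,0,0,0,0,0,0,0.05,0,0,0,0,0,0.1,0,0,0,0,0,0.1])

```text
time_s: 10.75
tool_pos: [0.5736, -0.1743, 0.1109]
orientation: [0.0, 0.751, 0.66, 0.0]
contact_force: [2.1, -1.9, -1.8]
opening: 0.272
gripper_force: 30.0
```

```bash
python3 - <<'E'
from h import *
C=cal("wrist"); im=camera("wrist"); np.save("pics/w4.npy",im)
o=get_obs(); print(o["torque"],o["contact_force"],o["opening"],o["joint_positions"])
plan(o["tool_pos"],0)
E
```

```text
[-0.5724636  -0.46487849 -0.0531243 ] [ 2.74417102 -1.37819494 -1.64369083] 0.2736713498846668 [-4.26383849e-01  2.61782274e-01  1.69582790e+00 -3.43379910e-05
  1.18309592e+00 -2.98410748e-01]
from [ 0.5736 -0.1742  0.1109] -0.128 to [ 0.5736 -0.1742  0.1109] 0 q [-0.43  0.26  1.7  -0.    1.18 -0.3 ]
call 0 total [0. 0. 0.] -0.128
```

Request:
servo_tool(increments=[0,0,-0.7,0,0,0,0,0,-2,0,0,0,0,0,-4.5,0,0,0,0,0,-8,0,0,0,-1,0,-11.5,0,0,0])

```text
time_s: 11.3
tool_pos: [0.571, -0.1824, 0.2269]
orientation: [-0.002, 0.75, 0.661, -0.0]
contact_force: [0.6, -0.8, -1.4]
opening: 0.273
gripper_force: 30.0
```

Request:
servo_tool(increments=[-2,0,-0.3,0,0,0,-5,0,-0.3,0,0,0,-6,0,-0.3,0,0,0,-6,0,-0.3,0,0,0,-6,0,-0.3,0,0,0])

```text
time_s: 11.8
tool_pos: [0.564, -0.2426, 0.2283]
orientation: [-0.001, 0.751, 0.66, 0.0]
contact_force: [0.7, 0.8, -0.9]
opening: 0.275
gripper_force: 30.0
```

```bash
python3 - <<'E'
from h import *
C=cal("wrist"); im=camera("wrist"); np.save("pics/w4.npy",im)
np.savez("pics/w4cal.npz",K=C[0],r=C[1],t=C[2])
s=proj(C,[[.574,-.1748,.0625],[.5905,-.099,.1]]); print(s)
cv2.imwrite("pics/w4.png",cv2.resize(im[:,:,::-1],None,fx=1.56,fy=1.56,interpolation=cv2.INTER_CUBIC))
plan([.5793,.1827,.235],-1.4306)
E
```

```text
[[256.25107754 105.18146233]
 [265.48218315   2.93400855]]
from [ 0.5641 -0.2423  0.2283] -0.128 to [0.5793 0.1827 0.235 ] -1.431 q [-0.53  0.19  1.55  0.    1.4  -0.41]
call 0 total [14.12 -1.3  -0.22] 0.434
call 1 total [12.26 -7.12 -0.22] 0.434
call 2 total [  8.12 -11.62  -0.22] 0.434
```

View pics/w4.png

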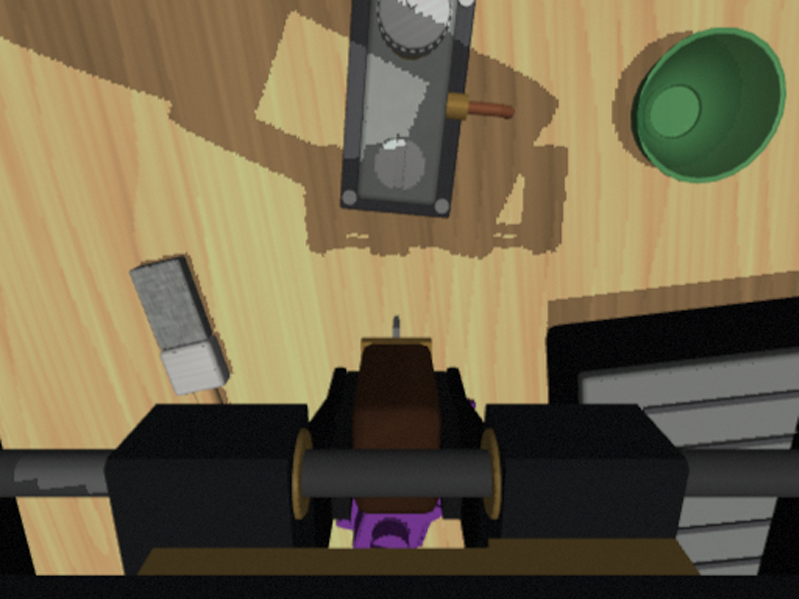

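The slot at (398,163) now runs nearly vertically in this view, so it has turned by about 1.5 rad. The driver is still upright and straight in the fingers, so I'll return it.

Request:
servo_tool(increments=[1.5,-0.1,-0.1,0,0,0.05,4,-0.4,-0.2,0,0,0.14,7.5,-0.7,-0.2,0,0,0.23,11,-1,-0.2,0,0,0.33,14.1,-1.3,-0.2,0,0,0.434])

```text
time_s: 12.35
tool_pos: [0.5691, -0.0991, 0.2304]
orientation: [-0.001, 0.876, 0.482, -0.0]
contact_force: [0.2, 0.5, -2.4]
opening: 0.274
gripper_force: 30.0
```

Request:
servo_tool(increments=[2.5,-1.4,0,0,0,0.087,4.9,-2.8,-0.1,0,0,0.174,7.4,-4.3,-0.1,0,0,0.26,9.8,-5.7,-0.2,0,0,0.347,12.3,-7.1,-0.2,0,0,0.434])

```text
time_s: 12.85
tool_pos: [0.5743, 0.0424, 0.2326]
orientation: [-0.0, 0.959, 0.282, -0.0]
contact_force: [0.5, -0.5, -1.3]
opening: 0.274
gripper_force: 30.0
```

Request:
servo_tool(increments=[1.7,-2.5,0,0,0,0.1,3.4,-5,0,0,0,0.2,5.2,-7.5,0,0,0,0.3,6.8,-9.8,0,0,0,0.38,8.1,-11.6,0,0,0,0.434])

```text
time_s: 13.35
tool_pos: [0.5787, 0.1843, 0.2324]
orientation: [-0.0, 0.998, 0.07, -0.0]
contact_force: [0.4, -0.4, -2.2]
opening: 0.273
gripper_force: 30.0
```

Request:
servo_tool(increments=[0,0,0,0,0,0,0,0,0,0,0,0,0,0,0,0,0,0,0,0,0,0,0,0,0,0,0,0,0,0])

```text
time_s: 13.85
tool_pos: [0.5799, 0.1806, 0.2326]
orientation: [0.0, 0.998, 0.07, 0.0]
contact_force: [-0.5, -0.2, -1.1]
opening: 0.271
gripper_force: 30.0
```

```bash
python3 - <<'E'
from h import *
plan([.5793,.1827,.0686],-1.4306)
im=np.load("pics/w4.npy").astype(int).sum(2)
for r in range(97,116,3): print(r,im[r,240:274])
E
```

```text
from [0.5799 0.1806 0.2326] -1.431 to [0.5793 0.1827 0.0686] -1.431 q [ 0.17  0.17  1.56 -0.    1.41  1.6 ]
call 0 total [-0.03 -0.22 16.4 ] -0.0
97 [239 237 251 315 332 328 332 332 331 334 335 331 332 328 329 325 326 330
 329 285 326 335 338 334 333 335 335 337 340 322 301 261 250 246]
100 [285 319 333 329 329 328 331 332 329 334 332 334 330 327 324 329 327 326
 327 285 322 333 335 334 330 333 335 330 336 336 302 278 252 241]
103 [293 324 331 331 329 328 326 328 331 329 327 332 326 322 323 325 324 325
 319 288 323 335 330 332 328 335 335 334 337 334 334 335 285 246]
106 [309 328 325 327 328 330 329 328 334 327 327 328 323 322 322 329 321 322
 314 291 319 336 330 333 328 331 334 337 333 335 337 333 266 243]
109 [307 318 319 328 324 323 326 325 330 326 328 323 325 320 316 322 321 316
 284 315 326 328 331 333 335 333 333 331 337 333 333 316 258 242]
112 [248 261 313 322 323 321 325 323 327 329 330 326 318 317 314 319 314 311
 301 322 324 329 327 326 336 330 326 325 329 313 301 280 245 244]
115 [244 242 244 262 315 320 323 325 325 318 322 323 303 310 315 314 313 304
 282 318 326 327 324 326 328 325 330 323 330 272 243 240 244 244]
```

Request:
servo_tool(increments=[0,-0.2,1,0,0,0,0,-0.2,3.5,0,0,0,0,-0.2,6.5,0,0,0,0,-0.2,9,0,0,0,0,-0.2,10,0,0,0])

```text
time_s: 14.35
tool_pos: [0.5772, 0.1827, 0.1286]
orientation: [0.0, 0.998, 0.07, -0.003]
contact_force: [-0.6, 0.2, -1.1]
opening: 0.276
gripper_force: 30.0
```

Request:
servo_tool(increments=[0,0,0,0,0,0,0,0,0,0,0,0,0,0,0,0,0,0,0,0,1,0,0,0,0,0,2,0,0,0])

```text
time_s: 14.85
tool_pos: [0.5804, 0.1835, 0.1131]
orientation: [-0.0, 0.998, 0.07, 0.001]
contact_force: [-0.1, -0.7, -1.2]
opening: 0.274
gripper_force: 30.0
```

Request:
servo_tool(increments=[0,0,1,0,0,0,0,0,2,0,0,0,0,0,3,0,0,0,0,0,4,0,0,0,0,0,4.3,0,0,0])

```text
time_s: 15.35
tool_pos: [0.5787, 0.1831, 0.0685]
orientation: [0.0, 0.998, 0.07, -0.001]
contact_force: [-7.8, -2.9, 13.2]
opening: 0.276
gripper_force: 30.0
```

Request:
servo_tool(increments=[0,0,0.1,0,0,0,0,0,0.1,0,0,0,0,0,0.1,0,0,0,0,0,0.1,0,0,0,0,0,0.1,0,0,0])

```text
time_s: 15.85
tool_pos: [0.5796, 0.1834, 0.0685]
orientation: [-0.0, 0.998, 0.07, 0.0]
contact_force: [-0.5, -0.5, -0.5]
opening: 0.271
gripper_force: 30.0
```

Request:
servo_tool(increments=[0,0,0,0,0,0,0,0,0,0,0,0,0,0,0,0,0,0,0,0,0,0,0,0,0,0,0,0,0,0], hand=8.7)

```text
time_s: 16.35
tool_pos: [0.5796, 0.1833, 0.0686]
orientation: [-0.0, 0.998, 0.07, 0.0]
contact_force: [-0.3, 0.3, -1.2]
opening: 0.64
gripper_force: 0.0
```

Request:
servo_tool(increments=[0,0,0,0,0,0,0,0,0,0,0,0,0,0,-1,0,0,0,0,0,-4,0,0,0,0,0,-8,0,0,0])

```text
time_s: 16.85
tool_pos: [0.5778, 0.183, 0.1477]
orientation: [0.0, 0.998, 0.07, -0.002]
contact_force: [-0.1, 0.5, -0.1]
opening: 0.991
gripper_force: 0.0
```

Request:
servo_tool(increments=[0,0,-3,0,0,0,0,0,-6,0,0,0,0,0,-7.3,0,0,0,0,0,-7.3,0,0,0,0,0,-7.3,0,0,0])

```text
time_s: 17.35
tool_pos: [0.579, 0.1832, 0.2204]
orientation: [0.0, 0.998, 0.07, -0.001]
contact_force: [-0.1, 0.4, -0.1]
opening: 0.998
gripper_force: 0.0
```

```bash
python3 - <<'E'
from h import *
im=camera("wrist");C=cal("wrist")
d=np.load("pics/w1.npy")
cv2.imwrite("pics/w5.png",cv2.resize(cv2.convertScaleAbs(np.hstack([im[100:240,170:330],d[100:240,170:330]])[:,:,::-1],alpha=1.5),None,fx=2.4,fy=2.4))
o=get_obs();print(o["joint_positions"].round(2))
plan([.5895,-.0995,.225],-.165+2.45-0.25)
plan([.5895,-.0995,.225],2.0+0)
E
```

```text
[ 0.18  0.18  1.58 -0.    1.39  1.61]
from [0.5785 0.1831 0.2195] -1.43 to [ 0.5895 -0.0995  0.225 ] 2.035 q [ 0.18  0.18  1.58 -0.    1.39  1.61]
call 0 total [-0.58  5.63 -0.11] -0.693
call 1 total [-4.04  3.96 -0.11] -0.693
call 2 total [-5.64  0.47 -0.11] -0.693
call 3 total [-4.64 -3.24 -0.11] -0.693
call 4 total [-1.5  -5.45 -0.11] -0.693
from [0.5785 0.1831 0.2195] -1.43 to [ 0.5895 -0.0995  0.225 ] 2.0 q [ 0.18  0.18  1.58 -0.    1.39  1.61]
call 0 total [-0.58  5.63 -0.11] -0.686
call 1 total [-4.01  3.99 -0.11] -0.686
call 2 total [-5.63  0.55 -0.11] -0.686
call 3 total [-4.7  -3.14 -0.11] -0.686
call 4 total [-1.65 -5.41 -0.11] -0.686
```

View pics/w5.png

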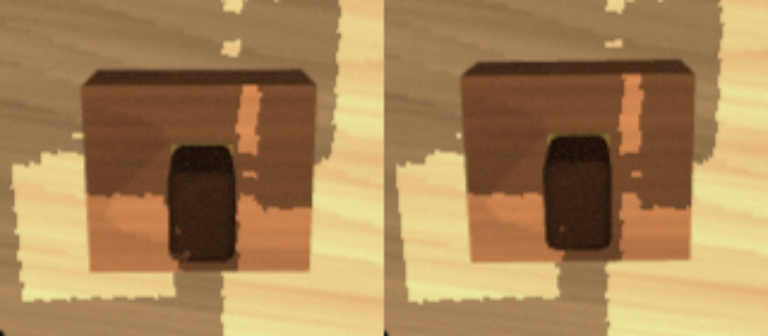

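The block and driver look the same as in the first view: the driver stands upright, fully seated. Next is the cap: hover over it with a tool-y angle of 1.1 rad, so one grip covers the whole turn.

```bash
python3 - <<'E'
from h import *
plan([.590,-.1,.225],1.1)
E
```

```text
from [0.5785 0.1831 0.2195] -1.43 to [ 0.59  -0.1    0.225] 1.1 q [ 0.18  0.18  1.58 -0.    1.39  1.61]
call 0 total [-0.71  7.05 -0.14] -0.633
call 1 total [-4.74  5.27 -0.14] -0.633
call 2 total [-6.93  1.45 -0.14] -0.633
call 3 total [-6.45 -2.93 -0.14] -0.633
```

Request:
servo_tool(increments=[-0.1,1.4,-0.1,0,0,-0.127,-0.3,2.8,-0.1,0,0,-0.253,-0.4,4.2,-0.1,0,0,-0.38,-0.6,5.6,-0.1,0,0,-0.506,-0.7,7,-0.1,0,0,-0.633])

```text
time_s: 17.9
tool_pos: [0.5811, 0.1124, 0.2198]
orientation: [-0.001, 0.925, 0.38, -0.002]
contact_force: [-0.6, -0.1, -0.3]
opening: 0.999
gripper_force: 0.0
```

Request:
servo_tool(increments=[-0.9,1.1,-0.1,0,0,-0.127,-1.9,2.1,-0.1,0,0,-0.253,-2.8,3.2,-0.1,0,0,-0.38,-3.8,4.2,-0.1,0,0,-0.506,-4.7,5.3,-0.1,0,0,-0.633])

```text
time_s: 18.4
tool_pos: [0.5845, 0.0418, 0.2208]
orientation: [-0.002, 0.761, 0.649, -0.002]
contact_force: [-0.1, 0.0, 0.6]
opening: 0.996
gripper_force: 0.0
```

Request:
servo_tool(increments=[-1.4,0.3,-0.1,0,0,-0.127,-2.8,0.6,-0.1,0,0,-0.253,-4.2,0.9,-0.1,0,0,-0.38,-5.5,1.2,-0.1,0,0,-0.506,-6.9,1.4,-0.1,0,0,-0.633])

```text
time_s: 18.9
tool_pos: [0.5872, -0.0284, 0.2218]
orientation: [-0.002, 0.521, 0.853, -0.001]
contact_force: [0.0, 0.7, -0.2]
opening: 1.0
gripper_force: 0.0
```

Request:
servo_tool(increments=[-1.3,-0.6,-0.1,0,0,-0.127,-2.6,-1.2,-0.1,0,0,-0.253,-3.9,-1.8,-0.1,0,0,-0.38,-5.2,-2.4,-0.1,0,0,-0.506,-6.5,-2.9,-0.1,0,0,-0.633])

```text
time_s: 19.4
tool_pos: [0.5907, -0.0995, 0.2228]
orientation: [-0.002, 0.23, 0.973, 0.0]
contact_force: [-0.1, 0.5, 0.4]
opening: 1.005
gripper_force: 0.0
```

Request:
servo_tool(increments=[0,0,0,0,0,0,0,0,0,0,0,0,0,0,0,0,0,0,0,0,0,0,0,0,0,0,0,0,0,0])

```text
time_s: 19.9
tool_pos: [0.5919, -0.0986, 0.2255]
orientation: [-0.0, 0.232, 0.973, 0.0]
contact_force: [0.2, 0.4, -0.2]
opening: 1.001
gripper_force: 0.0
```

```bash
cat > fit.py <<'E'
from h import *
o=get_obs();C=cal("wrist");im=camera("wrist");np.save("pics/w6.npy",im)
z=np.load("pics/w2cal.npz")
V=[("hover",im,C),("w2",np.load("pics/w2.npy"),(z["K"],z["r"],z["t"])),("top",np.load("pics/top1.npy"),cal("top"))]
th=np.linspace(0,2*np.pi,120)
def score(g,c,p,h,rad):
    q=[proj(c,np.c_[p[0]+r*np.cos(th),p[1]+r*np.sin(th),0*th+h]).astype(np.float32) for r in(rad-.001,rad+.001)]
    s=[cv2.remap(g,k[:,0].copy(),k[:,1].copy(),cv2.INTER_LINEAR).ravel() for k in q]
    return np.abs(s[0]-s[1]).mean()
for n,i,c in V:
    g=cv2.cvtColor(i,cv2.COLOR_RGB2GRAY).astype(np.float32)
    for nm,p0,h,rad in(("cap",(.590,-.1),.0995,.0178),("screw",(.574,-.1748),.0625,.015)):
        best=max((score(g,c,(p0[0]+a,p0[1]+b),h,rad),p0[0]+a,p0[1]+b) for a in np.arange(-.006,.0061,.0005) for b in np.arange(-.006,.0061,.0005))
        print(n,nm,np.round(best,4))
cv2.imwrite("pics/w6.png",cv2.resize(cv2.convertScaleAbs(im[:,:,::-1],alpha=1.3),None,fx=1.5,fy=1.5))
print(o["tool_pos"],proj(C,[[.59,-.1,.0995]])*1.5); plan([.590,-.1,.074],1.1)
E
python3 fit.py
```

```text
hover cap [21.4876  0.5905 -0.1005]
hover screw [39.9814  0.5735 -0.1748]
w2 cap [39.888   0.5895 -0.1   ]
w2 screw [51.741   0.5735 -0.1743]
top cap [22.8594  0.5905 -0.099 ]
top screw [15.8422  0.5745 -0.1733]
[ 0.59190662 -0.09856603  0.22549788] [[378.53725718 280.69937056]]
from [ 0.5919 -0.0987  0.2256] 1.102 to [ 0.59  -0.1    0.074] 1.1 q [-0.3   0.16  1.59  0.    1.39 -1.4 ]
call 0 total [ 0.11 -0.21 15.16] 0.002
```

View pics/w6.png

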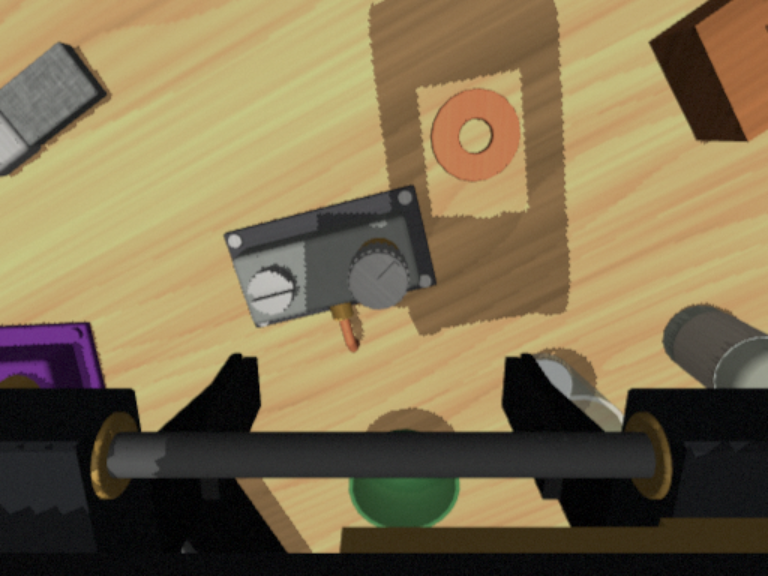

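The last view shows the cap at (380,277), with its rib pointing up and right, and the fingers clear on both sides. Three views put the cap axis at about (0.590, −0.100). I'll descend and grip.

Request:
servo_tool(increments=[0.1,-0.2,1.5,0,0,0,0.1,-0.2,5,0,0,0,0.1,-0.2,9,0,0,0,0.1,-0.2,12,0,0,0,0.1,-0.2,13,0,0,0])

```text
time_s: 20.45
tool_pos: [0.5866, -0.0995, 0.0903]
orientation: [-0.004, 0.232, 0.973, 0.0]
contact_force: [-0.6, 0.7, 0.3]
opening: 0.999
gripper_force: 0.0
```

Request:
servo_tool(increments=[0,0,1,0,0,0,0,0,2,0,0,0,0,0,2.1,0,0,0,0,0,2.1,0,0,0,0,0,2.1,0,0,0])

```text
time_s: 20.95
tool_pos: [0.591, -0.1008, 0.0758]
orientation: [0.001, 0.232, 0.973, -0.0]
contact_force: [0.4, -0.3, -0.2]
opening: 0.999
gripper_force: 0.0
```

Request:
servo_tool(increments=[0,0,0,0,0,0,0,0,0,0,0,0,0,0,0,0,0,0,0,0,0,0,0,0,0,0,0,0,0,0], hand=0, force=25)

```text
time_s: 21.45
tool_pos: [0.5901, -0.1005, 0.0746]
orientation: [0.0, 0.232, 0.973, 0.0]
contact_force: [-0.1, -0.4, 0.5]
opening: 0.629
gripper_force: 0.0
```

Request:
servo_tool(increments=[0,0,0,0,0,0,0,0,0,0,0,0,0,0,0,0,0,0,0,0,0,0,0,0,0,0,0,0,0,0])

```text
time_s: 21.95
tool_pos: [0.5905, -0.0998, 0.0746]
orientation: [0.0, 0.232, 0.973, 0.001]
contact_force: [3.0, 4.9, 0.2]
opening: 0.406
gripper_force: 25.0
```

```bash
python3 - <<'E'
from h import *
o=get_obs();print(o["torque"],o["contact_force"]);plan([.59,-.1003,.074],1.1)
E
```

```text
[ 0.83485751 -0.38237451  0.01142001] [3.00734379 4.87699855 0.18073227]
from [ 0.5905 -0.0998  0.0746] 1.102 to [ 0.59   -0.1003  0.074 ] 1.1 q [-0.3   0.31  1.72  0.    1.12 -1.4 ]
call 0 total [ 0.02 -0.07  0.06] 0.002
```

Request:
servo_tool(increments=[0,0.1,0,0,0,0.08,0,0.1,0.01,0,0,0.2,0,0.1,0.02,0,0,0.33,0,0.1,0.03,0,0,0.46,0,0.1,0.04,0,0,0.6])

```text
time_s: 22.45
tool_pos: [0.5908, -0.0994, 0.0742]
orientation: [0.0, 0.512, 0.859, 0.0]
contact_force: [2.2, 2.7, -0.6]
opening: 0.412
gripper_force: 25.0
```

Request:
servo_tool(increments=[0,0,0.01,0,0,0.12,0,0,0.02,0,0,0.24,0,0,0.03,0,0,0.36,0,0,0.04,0,0,0.48,0,0,0.04,0,0,0.6])

```text
time_s: 22.95
tool_pos: [0.5912, -0.0993, 0.0739]
orientation: [0.0, 0.742, 0.67, 0.001]
contact_force: [4.3, 4.3, -2.0]
opening: 0.408
gripper_force: 25.0
```

```bash
python3 - <<'E'
from h import *
o=get_obs();print(o["torque"],o["contact_force"]);plan([.59,-.1003,.074],-.1)
E
```

```text
[ 0.5357403  -0.54326579  0.04455303] [ 4.31288653  4.2833153  -2.04970493]
from [ 0.5912 -0.0993  0.0739] -0.103 to [ 0.59   -0.1003  0.074 ] -0.1 q [-0.3   0.31  1.72  0.    1.12 -0.2 ]
call 0 total [-0.11 -0.11 -0.01] -0.003
```

Request:
servo_tool(increments=[0.05,0.05,0.01,0,0,0.12,0.05,0.05,0.02,0,0,0.24,0.05,0.05,0.03,0,0,0.36,0.05,0.05,0.04,0,0,0.48,0.05,0.05,0.04,0,0,0.6])

```text
time_s: 23.45
tool_pos: [0.5916, -0.0994, 0.0735]
orientation: [0.0, 0.907, 0.421, 0.0]
contact_force: [3.2, 1.3, -1.2]
opening: 0.404
gripper_force: 25.0
```

```bash
python3 - <<'E'
from h import *
o=get_obs();print(o["torque"],o["contact_force"])
E
```

```text
[ 0.18286079 -0.34219603  0.15358428] [ 3.22927268  1.28522335 -1.23890124]
```

Request:
servo_tool(increments=[0,0,0,0,0,0.08,0,0,0.01,0,0,0.16,0,0,0.01,0,0,0.24,0,0,0.02,0,0,0.32,0,0,0.02,0,0,0.4])

```text
time_s: 23.95
tool_pos: [0.5916, -0.0998, 0.0733]
orientation: [0.001, 0.972, 0.233, 0.0]
contact_force: [0.4, -0.9, 0.3]
opening: 0.405
gripper_force: 25.0
```

```bash
python3 - <<'E'
from h import *
o=get_obs();print(o["torque"],o["contact_force"]);plan([.59,-.1003,.074],-1.1)
E
```

```text
[-0.36727323  0.34415033  0.63212902] [ 0.40004874 -0.91426416  0.32895169]
from [ 0.5916 -0.0998  0.0733] -1.1 to [ 0.59   -0.1003  0.074 ] -1.1 q [-0.3   0.31  1.72 -0.    1.12  0.8 ]
call 0 total [-0.17 -0.03 -0.07] -0.0
```

Request:
servo_tool(increments=[0,0,0,0,0,0.05,0,0,0,0,0,0.1,0,0,0,0,0,0.15,0,0,0,0,0,0.15,0,0,0,0,0,0.15])

```text
time_s: 24.45
tool_pos: [0.5911, -0.1, 0.0734]
orientation: [0.001, 0.987, 0.161, -0.0]
contact_force: [0.6, -2.0, 1.5]
opening: 0.408
gripper_force: 25.0
```

```bash
python3 - <<'E'
from h import *
o=get_obs();print(o["torque"],o["contact_force"]);plan([.59,-.1003,.074],-1.1)
E
```

```text
[-0.47063175  0.19409308  0.281207  ] [ 0.63458879 -1.98983691  1.48325616]
from [ 0.5911 -0.1     0.0734] -1.246 to [ 0.59   -0.1003  0.074 ] -1.1 q [-0.3   0.31  1.72 -0.    1.12  0.95]
call 0 total [-0.12 -0.01 -0.06] -0.146
```

```bash
cat > rib.py <<'E'
from h import *
import sys
def prof(im,C,h,c=(.590,-.1003)):
    g=cv2.cvtColor(im,cv2.COLOR_RGB2GRAY).astype(np.float32)
    th=np.radians(np.arange(-180,180,3)); out=[]
    for t in th:
        r=np.linspace(.004,.013,20); q=proj(C,np.c_[c[0]+r*np.cos(t),c[1]+r*np.sin(t),0*r+h]).astype(np.float32)
        out.append(cv2.remap(g,q[:,0].copy(),q[:,1].copy(),cv2.INTER_LINEAR).mean())
    out=np.array(out); d=out-cv2.blur(np.r_[out[-4:],out,out[:4]][None],(7,1))[0][4:-4]
    print("darkest",[(round(th[i],2),round(float(d[i]),1)) for i in np.argsort(d)[:5]],"brightest",[(round(th[i],2),round(float(d[i]),1)) for i in np.argsort(-d)[:4]])
    return out
C=cal("wrist");im=camera("wrist");np.save(f"pics/{sys.argv[1]}.npy",im)
p=prof(im,C,float(sys.argv[2])); print(p[::4].round())
o=get_obs();print(o["time_s"],o["torque"][2],o["gripper_force"],proj(C,[[.59,-.1003,.1]]))
E
python3 rib.py w7 .098
```

```text
darkest [(np.float64(-0.1), -13.9), (np.float64(-0.05), -11.8), (np.float64(-1.73), -4.1), (np.float64(2.36), -3.7), (np.float64(2.41), -3.2)] brightest [(np.float64(-1.57), 7.9), (np.float64(-0.21), 7.8), (np.float64(2.2), 7.8), (np.float64(-1.52), 6.2)]
[ 50.  50.  50.  50.  52.  56.  64.  85. 110. 111. 111. 111. 111. 113.
 110.  91. 107. 111. 111. 111. 111. 111. 115. 113. 112. 112.  90.  66.
  56.  52.]
24.5 0.29043797345658223 24.999774028547108 [[253.16670671 281.73823851]]
```

```bash
cat > rib2.py <<'E'
from h import *
import sys
def rib(im,C,h,lo,hi,c=(.590,-.1003)):
    g=cv2.cvtColor(im,cv2.COLOR_RGB2GRAY).astype(np.float32); P=[]
    for r in np.arange(.004,.0166,.001):
        th=np.linspace(lo,hi,90); q=proj(C,np.c_[c[0]+r*np.cos(th),c[1]+r*np.sin(th),0*th+h]).astype(np.float32)
        v=cv2.remap(g,q[:,0].copy(),q[:,1].copy(),cv2.INTER_LINEAR).ravel(); w=np.clip(np.median(v)-8-v,0,None)
        if w.sum()>5: t=(th*w).sum()/w.sum(); P.append([r*np.cos(t),r*np.sin(t)]); print(round(r*1e3),round(t,2),round(v.min()),end="; ")
    P=np.array(P,np.float32); l=cv2.fitLine(P,cv2.DIST_HUBER,0,.001,.001).ravel()
    d=l[:2]*np.sign(l[:2]@P.mean(0)); print("\nline angle",np.arctan2(d[1],d[0]),"lateral mm",1e3*(d[0]*l[3]-d[1]*l[2]))
E
python3 - <<'E'
from rib2 import *
o=get_obs();C=cal("wrist")
rib(np.load("pics/w7.npy"),C,.099,-.6,.4)
# w6: rebuild camera from fixed mount
T=np.eye(4);q=o["orientation"];T[:3,:3]=R.from_quat(np.roll(q,-1)).as_matrix();T[:3,3]=o["tool_pos"]
W=np.eye(4);W[:3,:3]=cv2.Rodrigues(C[1])[0];W[:3,3]=C[2]
M=W@T
a=1.102;T6=np.eye(4);T6[:3,:3]=np.array([[-np.sin(a),np.cos(a),0],[np.cos(a),np.sin(a),0],[0,0,-1]]);T6[:3,:3]=np.array([[-np.sin(a),np.cos(a),0],[np.cos(a),np.sin(a),0],[0,0,-1]]).T;T6[:3,3]=[.5919,-.0986,.2255]
W6=M@np.linalg.inv(T6);C6=(C[0],cv2.Rodrigues(W6[:3,:3])[0],W6[:3,3])
print(proj(C6,[[.59,-.1,.0995]])*1.5)
rib(np.load("pics/w6.npy"),C6,.1005,1.3,2.4)
E
```

```text
4 0.21 63; 5 0.13 65; 6 0.07 70; 7 0.03 65; 8 -0.01 61; 9 -0.04 65; 10 -0.06 68; 11 -0.07 65; 12 -0.08 69; 13 -0.09 66; 14 -0.1 61; 15 -0.12 65; 16 -0.22 65; 
line angle -0.22837655 lateral mm 1.7372463
[[376.69646581 277.89012613]]
4 1.9 67; 5 1.89 68; 6 1.9 68; 7 1.91 70; 8 1.91 72; 9 1.9 72; 10 1.91 72; 11 1.92 70; 12 1.92 67; 13 1.91 68; 14 1.9 70; 15 1.82 68; 
line angle 1.9183601 lateral mm -0.09736489
```

The rib's line angle is −0.23 rad, which matches the manifold's yaw (−0.22), and the torque stalled. The cap has bottomed out; it started about 2.13 rad open. Now I'll back it off.

Request:
servo_tool(increments=[0,0,0,0,0,-0.08,0,0,0,0,0,-0.19,0,0,-0.01,0,0,-0.31,0,0,-0.02,0,0,-0.43,0,0,-0.03,0,0,-0.55])

```text
time_s: 25.0
tool_pos: [0.5912, -0.1, 0.0737]
orientation: [0.001, 0.905, 0.425, -0.0]
contact_force: [0.8, -2.8, 1.4]
opening: 0.406
gripper_force: 25.0
```

Request:
servo_tool(increments=[0,0,-0.01,0,0,-0.11,0,0,-0.02,0,0,-0.22,0,0,-0.03,0,0,-0.33,0,0,-0.04,0,0,-0.44,0,0,-0.04,0,0,-0.55])

```text
time_s: 25.5
tool_pos: [0.5912, -0.1, 0.0741]
orientation: [0.001, 0.756, 0.655, -0.0]
contact_force: [-0.1, -1.6, 1.1]
opening: 0.408
gripper_force: 25.0
```

Request:
servo_tool(increments=[0,0,-0.01,0,0,-0.1,0,0,-0.02,0,0,-0.2,0,0,-0.03,0,0,-0.3,0,0,-0.03,0,0,-0.4,0,0,-0.03,0,0,-0.5])

```text
time_s: 26.0
tool_pos: [0.5912, -0.1, 0.0744]
orientation: [0.0, 0.571, 0.821, -0.0]
contact_force: [-0.5, -3.0, 2.0]
opening: 0.406
gripper_force: 25.0
```

Request:
servo_tool(increments=[0,0,0,0,0,0,0,0,0,0,0,0,0,0,0,0,0,0,0,0,0,0,0,0,0,0,0,0,0,0])

```text
time_s: 26.5
tool_pos: [0.5913, -0.0999, 0.0744]
orientation: [0.0, 0.573, 0.82, -0.0]
contact_force: [-0.2, -5.3, 2.2]
opening: 0.399
gripper_force: 25.0
```

```bash
python3 rib.py w8 .099; python3 - <<'E'
from rib2 import *
C=cal("wrist");plan([.59,-.1,.074],0)
rib(np.load("pics/w8.npy"),C,.1,.8,1.9)
E
```

```text
darkest [(np.float64(1.47), -16.7), (np.float64(1.52), -13.7), (np.float64(-0.21), -3.5), (np.float64(-0.16), -3.3), (np.float64(-2.25), -3.3)] brightest [(np.float64(1.36), 8.9), (np.float64(0.0), 7.4), (np.float64(-2.46), 7.0), (np.float64(1.31), 6.1)]
[111. 109. 109. 109.  81.  60.  53.  50.  48.  47.  48.  49.  52.  57.
  70. 105. 107. 107. 108. 108. 109. 109.  75.  99. 108. 108. 108. 108.
 108. 108.]
26.55 0.003293127450136886 25.00001034233719 [[253.12683435 279.80363018]]
from [ 0.5913 -0.0999  0.0744] 0.351 to [ 0.59  -0.1    0.074] 0 q [-0.3   0.31  1.72 -0.    1.12 -0.65]
call 0 total [ 0.04 -0.12  0.04] 0.351
4 1.76 62; 5 1.68 61; 6 1.62 62; 7 1.58 58; 8 1.55 65; 9 1.53 62; 10 1.51 57; 11 1.5 57; 12 1.49 60; 13 1.48 62; 14 1.47 61; 15 1.41 60; 16 1.35 65; 
line angle 1.3572862 lateral mm 1.5715114
```

The rib is at 1.36 rad, so the cap stands 1.58 rad above its stop and is still gripped at 25 N. Handing in.

```bash
python3 -c "
from station import job;print(job.close_job())"
```

```text
the job is handed in; nothing more can be done
None
```

The job is handed in, though no verdict came back: the lock screw is about 1.5 rad looser, the driver is back in its block, and the cap bottomed out, was backed off 1.58 rad and is still gripped at 25 N.

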